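# Weigh the full tin of carving burrs

### The arm

A 7-joint arm with a two-finger parallel gripper is mounted at the origin on the work surface. World frame = base frame: x ahead of the robot, y to its left, z up, the work surface at z = 0. Lengths are in m, angles in degrees, forces in N, time in s.
With the tool pointing down it reaches from about 0.425 to 0.875 m from the base axis. Payload 4.7 kg.
Tool frame: the origin (TCP) lies on the mounting face of the last link; the fingertips stand 182 mm ahead of it and the grasp point (between the pads) lies 164 mm ahead of it; z points along the fingers, y is the line along which they close (so a half turn about z gives the same grasp; the last joint's range is limited). The gripper opens to 87 mm and grips with 3 to 60 N. Pads are 19 mm wide; open, the fingers measure 117 mm over their backs; the gripper's body (75 mm by 190 mm) begins 51 mm behind the grasp point.
Start: joints at [74.146, 18.392, -4.016, 83.108, 1.295, 78.541, -3.26], TCP at [0.186, -0.623, 0.405] pointing down, gripper open.
Joint ranges: [-163.93, 163.93], [-17.29, 119.83], [-79.2, 71.16], [3.27, 140.29], [-89.18, 269.18], [5.43, 117.66], [-154.24, 154.24]. Speed limits (degrees/s): [147.25, 147.25, 180, 180, 180, 180, 180].

### API

Orientations are given as [roll, pitch, yaw] about the fixed x, y, z axes, in that order (R = Rz(yaw) Ry(pitch) Rx(roll)).
In Python, from cell import env gives the robot as it stands.
- The arm moves only by the tool servo_tool, never from a script. Its argument "plan" is a list of rows, each an object with "xyz": the shift along the tool's x, y, z in cm, a list of three; "twist": the turn, a rotation vector about the tool's x, y, z in degrees, a list of three; "jaw": the closure, from 0 (fully open) to 1 (shut). In form: [{"xyz": [x, y, z], "twist": [wx, wy, wz], "jaw": jaw}, ...]. A call has 1 to 10 rows; each row is the pose to reach, as a shift and turn from the pose commanded when the call began, along the tool's axes at that moment; what a row does not reach only later rows make up. A row lasts 1/12 s, in which the tool goes at most 41.7 mm and 7.16 degrees, less where a joint would pass 70% of its speed; a pose out of reach is approached as far as the arm can. A call with a gripper value outside its range is refused whole. The fingers move at their own pace and stop on an object; "newtons" is the grip in N (left out, the last holds). Time passes only in rows, so rows that repeat a pose let the fingers close. It gives the time, the measured TCP pose, the force, the opening and the grip force at its end, in the units of the state.
- env.get_obs(): the state, without advancing time (a new reading comes with each control period).
- env.read_camera(name): name is "scene" or "top" or "wrist"; returns a dict with "img" (384x512x3 uint8, red, green, blue), "camera_matrix" (3x3 intrinsics, pixels), "R" (3x3) and "t" (3): a world point X has camera coordinates R X + t. Camera axes: x right, y down, z forward; pixel columns grow to the right and rows downward; lengths in m; the calibration is good to about 2 mm. A picture is of the moment at which its call begins. There is no depth.
- env.sign_off(): hands the job in; it is judged then, once.
The state is a dict: "time_s": time; "qpos": joint angles; "joint_velocities": joint speeds; "effort": joint torques, N m; "tool_pos": TCP position; "tool_rot": TCP orientation; "force": force on the tool from outside, world axes, zero at the start; "wrist_torque": the same for the moment, N m; "grip_width": finger opening in m; "grasp_force": force on a finger pad.
Only numpy, scipy, OpenCV 4.12 (cv2) and the standard library are available. Lean on these libraries where they do the work, as an engineer would, in place of code of your own. Each camera call takes 0.05 s, during which the arm holds its last target. There are 200 camera calls.

### The job

Two matching blue-lidded tins stand on the carving bench: one is full of steel burrs, the other is nearly empty. Tell them apart by their weight, and set the full one gently and upright on the middle of the spring scale's pan; the light one must be left standing upright on the bench.

Things in the scene. Friction and masses are not known exactly. Their poses are not given: they have to be found in the camera images.
- tin_a_mid (a point): the middle (half-way up, on the axis) of one of two tins that look the same: closed round aluminium tin with a blue lid and a blue band under it, 56 mm in diameter (lid 58 mm), 70 mm tall; the point is 35 mm above its underside, z up along its axis. One tin is full of steel burrs and weighs 0.5 to 0.7 kg in all, the other is nearly empty, about 0.12 kg; which is which cannot be seen and changes from time to time. Both start standing
- tin_b_mid (a point): the same point of the other of the two tins; same looks, size and axes
- pan_top (a point): the centre of the top face of the spring scale's pan: a flat, rimless, round steel plate 156 mm in diameter and 5 mm thick, over a white scale body 150 x 150 mm; 85 mm above the bench when unloaded; z up. It sinks with the pan. The scale is screwed down
- pan (a joint): how far the pan has sunk on its spring, in m: 0 unloaded, 0.012 at its lower stop. It does not move below a load of about 1.8 N, then sinks 1 mm for each 0.35 N: the nearly empty tin leaves it at 0, the full one sinks it by 8 mm or more
Things that resemble listed ones, but are neither listed nor needed, are in the scene too. Leave any green look-alike of the part that bears tin_b_mid alone.

How it is judged (in metres and radians):
On the way:
1. a tin, still in the grip, is brought down to within 17 mm of the pan over its middle, and let go only then (not dropped) (contact force between the fingers and anything else above 1 N and ((horizontal distance between tin_a_mid and pan_top below 0.035 m and z of tin_a_mid in the frame of pan_top between 0.028 and 0.052 m) or (horizontal distance between tin_b_mid and pan_top below 0.035 m and z of tin_b_mid in the frame of pan_top between 0.028 and 0.052 m))), for 0.1 s.
At the end, for the whole second after the job is handed in: The full tin stands upright (within 10 degrees) on the pan with its axis within 35 mm of the pan's centre, the pan has sunk by more than 6 mm under it and is at rest, and the nearly empty tin stands upright (within 10 degrees) on the bench (((horizontal distance between tin_a_mid and pan_top below 0.035 m and z of tin_a_mid in the frame of pan_top between 0.028 and 0.042 m and angle between each of tin_a_mid, tin_b_mid's own z axis and vertical below 0.17 rad and height (world z) of tin_b_mid between 0.028 and 0.045 m) or (horizontal distance between tin_b_mid and pan_top below 0.035 m and z of tin_b_mid in the frame of pan_top between 0.028 and 0.042 m and angle between each of tin_b_mid, tin_a_mid's own z axis and vertical below 0.17 rad and height (world z) of tin_a_mid between 0.028 and 0.045 m)) and value of joint pan above 0.006 m and velocity of joint pan below 0.02 m/s); the robot touches nothing.
It also fails if it takes over 64 s, if anything falls off the work surface, if the arm or the gripper's body presses on something with over 40 N, if the wrist force passes 120 N, or if a joint passes its speed limit or range.

## Working session

There is one attempt and no reset: what is moved stays moved. The work goes in short steps, Python scripts to look and compute and a tool call to move; the robot and the scene stay as the last step left them, time stands still between calls to the robot, and variables do not carry over. Pictures are saved under pics/ and viewed, at most 10 in all, crops included, and the job is handed in when it is done.

Besides the shell and the picture viewer there is one more tool, called after ">>>" as name(argument=value, ...), one argument or row to a line, values as JSON. servo_tool: Moves the arm, as the interface text tells. Its arguments: {"type":"object","properties":{"plan":{"type":"array","items":{"type":"object","properties":{"xyz":{"type":"array","items":{"type":"number"}},"twist":{"type":"array","items":{"type":"number"}},"jaw":{"type":"number"}}}},"newtons":{"type":"number"}},"required":["plan"]}

```bash
mkdir -p pics
python3 - <<'E'
from cell import env
import cv2,numpy as np
o=env.get_obs();print({k:np.round(o[k],3).tolist() for k in o})
a=[]
for n in("scene","top"):
    c=env.read_camera(n);np.savez(f"pics/{n}0.npz",**c)
    cv2.imwrite(f"pics/{n}0.png",c["img"][...,::-1]);print(n,np.round(-np.array(c["R"]).T@c["t"],3))
E
```

```text
{'time_s': 0.0, 'qpos': [74.147, 18.438, -4.015, 83.176, 1.297, 78.54, -3.262], 'joint_velocities': [0.022, 0.009, -0.022, -0.041, -0.034, 0.118, 0.003], 'effort': [0.0, -49.129, -0.404, -31.252, -0.064, 0.044, 0.0], 'tool_pos': [0.186, -0.623, 0.404], 'tool_rot': [-179.892, 0.008, 16.66], 'force': [-0.043, -1.085, -0.042], 'wrist_torque': [0.009, 0.012, 0.024], 'grasp_force': 0.0, 'grip_width': 0.087}
scene [ 0.882 -0.464  0.991]
top [0.523 0.004 1.305]
```

View pics/scene0.png

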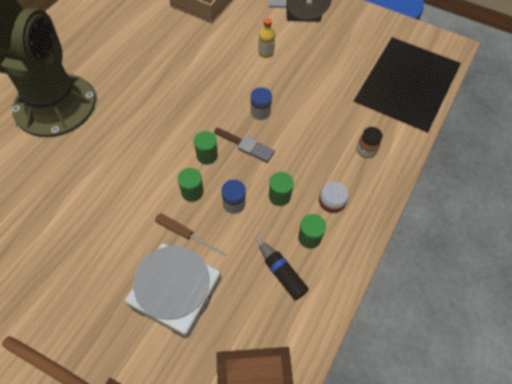

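View pics/top0.png

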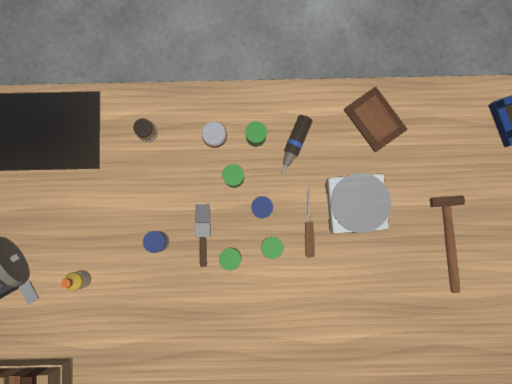

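The top view shows two blue-lidded tins, at (154,242) and (262,207). The four green ones are look-alikes to leave alone, and the pan is at (360,203). Next I measure these and crop to confirm.

```bash
cat > h.py <<'E'
import cv2,numpy as np
def ray(c,uv,z):
    R,t=np.array(c["R"]),np.array(c["t"]);o=-R.T@t
    d=R.T@np.linalg.inv(c["camera_matrix"])@np.array([*uv,1.]);return o+d*(z-o[2])/d[2]
def blobs(m,amin=100):
    cs,_=cv2.findContours(m.astype(np.uint8),cv2.RETR_EXTERNAL,cv2.CHAIN_APPROX_NONE)
    return [(cv2.minEnclosingCircle(k),cv2.contourArea(k)) for k in cs if cv2.contourArea(k)>amin]
E
python3 - <<'E'
from h import *
c=dict(np.load("pics/top0.npz"));im=c["img"];h=cv2.cvtColor(im,cv2.COLOR_RGB2HSV)
f=c["camera_matrix"][0,0]
for name,lo,hi,z in(("blue",(105,120,50),(130,255,255),.07),("green",(50,100,40),(85,255,255),.07),("pan",(90,20,100),(125,80,190),.085)):
    m=cv2.inRange(h,lo,hi)
    if name=="pan": m=cv2.morphologyEx(m,cv2.MORPH_OPEN,np.ones((5,5)))
    for (uv,r),A in blobs(m):
        p=ray(c,uv,z);print(name,np.round(uv,1),"A",A,np.round(p,4),"diam",round(2*r/f*(1.305-z),4),"diamA",round(2*np.sqrt(A/np.pi)/f*(1.305-z),4))
s=dict(np.load("pics/scene0.npz"));hs=cv2.cvtColor(s["img"],cv2.COLOR_RGB2HSV)
for (uv,r),A in blobs(cv2.inRange(hs,(105,120,50),(130,255,255))): print("scene blue",np.round(uv,1),A,np.round(ray(s,uv,.06),3))
a=cv2.resize(im[185:265,120:300,::-1],None,fx=4,fy=4,interpolation=cv2.INTER_CUBIC);cv2.imwrite("pics/crop1.png",a)
E
```

```text
blue [508.9 120. ] A 397.0 [ 0.8049 -0.6785  0.07  ] diam 0.1258 diamA 0.0587
green [229.6 258.6] A 322.0 [0.4558 0.0696 0.07  ] diam 0.056 diamA 0.0529
green [271.6 247.5] A 306.0 [ 0.482  -0.0398  0.07  ] diam 0.055 diamA 0.0515
green [232.7 174.7] A 308.5 [0.6743 0.0577 0.07  ] diam 0.0544 diamA 0.0518
green [255.7 131.7] A 304.5 [ 0.7876 -0.0052  0.07  ] diam 0.0544 diamA 0.0514
scene blue [233.2 191. ] 319.0 [ 0.59  -0.016  0.06 ]
scene blue [261.  96.] 201.0 [0.505 0.27  0.06 ]
scene blue [395.    1.4] 501.0 [0.674 0.811 0.06 ]
```

View pics/crop1.png

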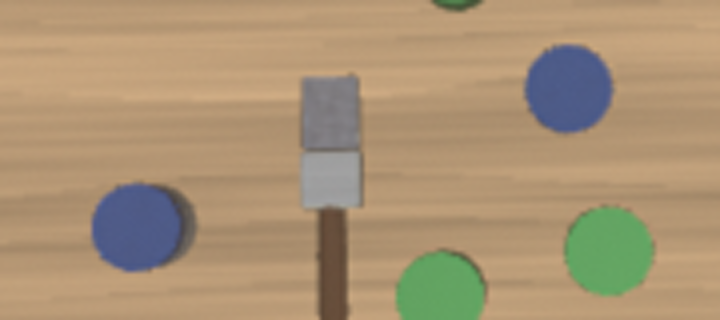

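The crop shows two blue lids, at (154,242) and (262,207) in the full picture. They are the only round blue lids of the right size; the green ones are decoys. I'll loosen the masks and plan from there.

Run:
```python
from h import *
c=dict(np.load("pics/top0.npz"));im=c["img"];h=cv2.cvtColor(im,cv2.COLOR_RGB2HSV)
f=c["camera_matrix"][0,0]
print(h[242,154],h[207,262],h[203,360],h[183,334])
m=cv2.inRange(h,(105,95,50),(130,255,255))
for (uv,r),A in blobs(m): print("blue",np.round(uv,1),np.round(ray(c,uv,.07),4),round(2*r/f*1.235,4),round(2*np.sqrt(A/np.pi)/f*1.235,4))
m=((h[...,1]<60)&(h[...,2]<h[203,360,2]+25)&(h[...,2]>h[203,360,2]-25)).astype(np.uint8);m[:150]=0;m[:,:315]=0;m[:,400:]=0
m=cv2.morphologyEx(m,cv2.MORPH_OPEN,np.ones((7,7)))
for (uv,r),A in blobs(m): print("pan",np.round(uv,1),np.round(ray(c,uv,.085),4),round(2*r/f*1.22,4),round(2*np.sqrt(A/np.pi)/f*1.22,4))
g=cv2.medianBlur(cv2.cvtColor(im,cv2.COLOR_RGB2GRAY),3)
H=cv2.HoughCircles(g[150:260,310:410],cv2.HOUGH_GRADIENT,1.5,80,param1=80,param2=20,minRadius=26,maxRadius=36)
for x in H[0]: print("hough",x,np.round(ray(c,(x[0]+310,x[1]+150),.085),4),2*x[2]/f*1.22)
```

```text
[114 107 136] [113 111 135] [105   3 157] [ 95   7 206]
blue [153.8 241.4] [0.5043 0.2655 0.07  ] 0.0546 0.0519
blue [261.6 206.9] [ 0.588  -0.0162  0.07  ] 0.0532 0.0505
blue [508.  120.5] [ 0.8036 -0.6761  0.07  ] 0.1289 0.0698
pan [360.  202.5] [ 0.5932 -0.2705  0.085 ] 0.1594 0.1537
hough [48.75 54.75 31.85] [ 0.5873 -0.2672  0.085 ] 0.16431383621893852
```

>>> servo_tool(
  plan=[
    {"xyz": [56,-46.6,6],"twist": [0,0,0],"jaw": 0},
    {"xyz": [56,-46.6,6],"twist": [0,0,0],"jaw": 0},
    {"xyz": [56,-46.6,6],"twist": [0,0,0],"jaw": 0},
    {"xyz": [56,-46.6,6],"twist": [0,0,0],"jaw": 0},
    {"xyz": [56,-46.6,6],"twist": [0,0,0],"jaw": 0},
    {"xyz": [56,-46.6,6],"twist": [0,0,0],"jaw": 0},
    {"xyz": [56,-46.6,6],"twist": [0,0,0],"jaw": 0},
    {"xyz": [56,-46.6,6],"twist": [0,0,0],"jaw": 0},
    {"xyz": [56,-46.6,6],"twist": [0,0,0],"jaw": 0},
    {"xyz": [56,-46.6,6],"twist": [0,0,0],"jaw": 0},
  ],
)

```text
time_s: 0.93
tool_pos: [0.4165, -0.2747, 0.3702]
tool_rot: [180.0, 0.0, 16.7]
force: [1.4, -0.0, -0.3]
grip_width: 0.087
grasp_force: 0.0
```

>>> servo_tool(
  plan=[
    {"xyz": [22.5,-18.8,2.5],"twist": [0,0,0],"jaw": 0},
    {"xyz": [22.5,-18.8,2.5],"twist": [0,0,0],"jaw": 0},
    {"xyz": [22.5,-18.8,2.5],"twist": [0,0,0],"jaw": 0},
    {"xyz": [22.5,-18.8,2.5],"twist": [0,0,0],"jaw": 0},
    {"xyz": [22.5,-18.8,2.5],"twist": [0,0,0],"jaw": 0},
    {"xyz": [22.5,-18.8,2.5],"twist": [0,0,0],"jaw": 0},
    {"xyz": [22.5,-18.8,2.5],"twist": [0,0,0],"jaw": 0},
    {"xyz": [22.5,-18.8,2.5],"twist": [0,0,0],"jaw": 0},
    {"xyz": [22.5,-18.8,2.5],"twist": [0,0,0],"jaw": 0},
    {"xyz": [22.5,-18.8,2.5],"twist": [0,0,0],"jaw": 0},
  ],
)

```text
time_s: 1.77
tool_pos: [0.5774, -0.0324, 0.3448]
tool_rot: [-180.0, 0.1, 16.7]
force: [-0.5, -0.4, 1.1]
grip_width: 0.0871
grasp_force: 0.0
```

```bash
cat >> h.py <<'E'
def tooldelta(o,p):
    from scipy.spatial.transform import Rotation as Ro
    return np.round(100*Ro.from_euler("xyz",o["tool_rot"],degrees=True).as_matrix().T@(np.array(p)-o["tool_pos"]),2)
E
cat > look.py <<'E'
from cell import env
from h import *
import sys
o=env.get_obs();c=env.read_camera("wrist");im=c["img"]
cv2.imwrite(f"pics/{sys.argv[1]}.png",im[...,::-1]);h=cv2.cvtColor(im,cv2.COLOR_RGB2HSV)
print(np.round(o["tool_pos"],4),np.round(o["tool_rot"],2),np.round(o["force"],2))
for (uv,r),A in blobs(cv2.inRange(h,(105,95,40),(130,255,255)),300):
    p=ray(c,uv,.07);cz=(np.array(c["R"])@p+c["t"])[2]
    print("blue",np.round(uv,1),r,A,np.round(p,4),"diam",round(2*r/c["camera_matrix"][0,0]*cz,4),"delta to grasp",tooldelta(o,[p[0],p[1],.209]))
E
python3 look.py w1
```

```text
[ 0.5774 -0.0324  0.3448] [-1.80e+02  1.00e-01  1.67e+01] [-0.49 -0.41  1.07]
blue [246.2 176.8] 29.616918563842773 2608.5 [ 0.5915 -0.016   0.07  ] diam 0.0565 delta to grasp [ 1.84 -1.16 13.58]
blue [390.  28.] 21.50655174255371 653.0 [ 0.7475 -0.096   0.07  ] diam 0.0359 delta to grasp [14.49 10.99 13.56]
```

View pics/w1.png

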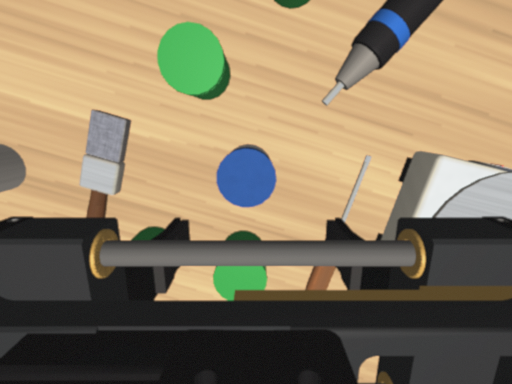

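The wrist view shows the blue lid at (246,177), clear of the green tins and the chisel. Both views agree to about 3 mm. I centre over it, then descend.

>>> servo_tool(
  plan=[
    {"xyz": [1.7,-1.2,0],"twist": [0,0,0],"jaw": 0},
    {"xyz": [1.7,-1.2,3],"twist": [0,0,0],"jaw": 0},
    {"xyz": [1.7,-1.2,6],"twist": [0,0,0],"jaw": 0},
    {"xyz": [1.7,-1.2,9],"twist": [0,0,0],"jaw": 0},
    {"xyz": [1.7,-1.2,11.5],"twist": [0,0,0],"jaw": 0},
    {"xyz": [1.7,-1.2,13],"twist": [0,0,0],"jaw": 0},
    {"xyz": [1.7,-1.2,13.6],"twist": [0,0,0],"jaw": 0},
    {"xyz": [1.7,-1.2,13.6],"twist": [0,0,0],"jaw": 0},
    {"xyz": [1.7,-1.2,13.6],"twist": [0,0,0],"jaw": 0},
  ],
)

```text
time_s: 2.57
tool_pos: [0.5906, -0.017, 0.2103]
tool_rot: [179.9, -0.0, 16.6]
force: [0.5, 0.3, 0.4]
grip_width: 0.0868
grasp_force: 0.0
```

>>> servo_tool(
  plan=[
    {"xyz": [0,0,0],"jaw": 1},
    {"xyz": [0,0,0],"jaw": 1},
    {"xyz": [0,0,0],"jaw": 1},
    {"xyz": [0,0,0],"jaw": 1},
    {"xyz": [0,0,0],"jaw": 1},
    {"xyz": [0,0,0],"jaw": 1},
    {"xyz": [0,0,0],"jaw": 1},
    {"xyz": [0,0,0],"jaw": 1},
  ],
  newtons=30,
)

```text
validation failed for argument at $.pl...
```

>>> servo_tool(
  plan=[
    {"xyz": [0,0,0],"twist": [0,0,0],"jaw": 1},
    {"xyz": [0,0,0],"twist": [0,0,0],"jaw": 1},
    {"xyz": [0,0,0],"twist": [0,0,0],"jaw": 1},
    {"xyz": [0,0,0],"twist": [0,0,0],"jaw": 1},
    {"xyz": [0,0,0],"twist": [0,0,0],"jaw": 1},
    {"xyz": [0,0,0],"twist": [0,0,0],"jaw": 1},
    {"xyz": [0,0,0],"twist": [0,0,0],"jaw": 1},
    {"xyz": [0,0,0],"twist": [0,0,0],"jaw": 1},
  ],
  newtons=30,
)

```text
time_s: 3.23
tool_pos: [0.5907, -0.0158, 0.2099]
tool_rot: [180.0, -0.0, 16.7]
force: [0.1, -0.8, 1.2]
grip_width: 0.0566
grasp_force: 30.4
```

>>> servo_tool(
  plan=[
    {"xyz": [0,0,-1],"twist": [0,0,0],"jaw": 1},
    {"xyz": [0,0,-3],"twist": [0,0,0],"jaw": 1},
    {"xyz": [0,0,-4],"twist": [0,0,0],"jaw": 1},
    {"xyz": [0,0,-4],"twist": [0,0,0],"jaw": 1},
    {"xyz": [0,0,-4],"twist": [0,0,0],"jaw": 1},
    {"xyz": [0,0,-4],"twist": [0,0,0],"jaw": 1},
    {"xyz": [0,0,-4],"twist": [0,0,0],"jaw": 1},
  ],
)

```text
time_s: 3.82
tool_pos: [0.59, -0.0158, 0.2485]
tool_rot: [-180.0, 0.1, 16.7]
force: [-0.2, -0.1, -1.0]
grip_width: 0.0569
grasp_force: 30.4
```

>>> servo_tool(
  plan=[
    {"xyz": [0,0,0],"twist": [0,0,0],"jaw": 1},
    {"xyz": [0,0,0],"twist": [0,0,0],"jaw": 1},
  ],
)

```text
time_s: 3.98
tool_pos: [0.5902, -0.0157, 0.2488]
tool_rot: [-180.0, 0.1, 16.7]
force: [-0.2, 0.0, -2.2]
grip_width: 0.0568
grasp_force: 30.4
```

>>> servo_tool(
  plan=[
    {"xyz": [0,0,0],"twist": [0,0,0],"jaw": 1},
    {"xyz": [0,0,0],"twist": [0,0,0],"jaw": 1},
  ],
)

```text
time_s: 4.15
tool_pos: [0.5904, -0.0157, 0.2493]
tool_rot: [-180.0, 0.0, 16.7]
force: [0.8, -0.3, -1.8]
grip_width: 0.0564
grasp_force: 30.4
```

>>> servo_tool(
  plan=[
    {"xyz": [0,0,0],"twist": [0,0,0],"jaw": 1},
    {"xyz": [0,0,0],"twist": [0,0,0],"jaw": 1},
  ],
)

```text
time_s: 4.32
tool_pos: [0.5905, -0.0157, 0.2495]
tool_rot: [180.0, 0.0, 16.7]
force: [0.0, 0.0, -1.7]
grip_width: 0.0566
grasp_force: 30.4
```

Mean force is about −1.7 N, where a full tin would give −5 to −7 N. This is the light tin, so I put it back.

>>> servo_tool(
  plan=[
    {"xyz": [0,0,1.5],"twist": [0,0,0],"jaw": 1},
    {"xyz": [0,0,2.8],"twist": [0,0,0],"jaw": 1},
    {"xyz": [0,0,3.5],"twist": [0,0,0],"jaw": 1},
    {"xyz": [0,0,3.8],"twist": [0,0,0],"jaw": 1},
    {"xyz": [0,0,3.9],"twist": [0,0,0],"jaw": 1},
    {"xyz": [0,0,3.9],"twist": [0,0,0],"jaw": 1},
    {"xyz": [0,0,3.9],"twist": [0,0,0],"jaw": 1},
    {"xyz": [0,0,3.9],"twist": [0,0,0],"jaw": 1},
  ],
)

```text
time_s: 4.98
tool_pos: [0.5907, -0.0157, 0.2109]
tool_rot: [180.0, -0.0, 16.7]
force: [0.5, -0.1, -0.2]
grip_width: 0.0567
grasp_force: 30.4
```

>>> servo_tool(
  plan=[
    {"xyz": [0,0,0],"twist": [0,0,0],"jaw": 0},
    {"xyz": [0,0,0],"twist": [0,0,0],"jaw": 0},
    {"xyz": [0,0,0],"twist": [0,0,0],"jaw": 0},
    {"xyz": [0,0,0],"twist": [0,0,0],"jaw": 0},
    {"xyz": [0,0,0],"twist": [0,0,0],"jaw": 0},
    {"xyz": [0,0,0],"twist": [0,0,0],"jaw": 0},
  ],
)

```text
time_s: 5.48
tool_pos: [0.5905, -0.0157, 0.2107]
tool_rot: [180.0, -0.0, 16.7]
force: [-0.5, -0.1, -0.8]
grip_width: 0.0845
grasp_force: 0.0
```

>>> servo_tool(
  plan=[
    {"xyz": [0,0,-3],"twist": [0,0,0],"jaw": 0},
    {"xyz": [0,0,-6],"twist": [0,0,0],"jaw": 0},
    {"xyz": [0,0,-10],"twist": [0,0,0],"jaw": 0},
    {"xyz": [0,0,-13.5],"twist": [0,0,0],"jaw": 0},
    {"xyz": [0,0,-13.5],"twist": [0,0,0],"jaw": 0},
    {"xyz": [0,0,-13.5],"twist": [0,0,0],"jaw": 0},
  ],
)

```text
time_s: 5.98
tool_pos: [0.5912, -0.0155, 0.3482]
tool_rot: [179.9, -0.3, 16.7]
force: [-0.4, 0.8, -0.2]
grip_width: 0.0871
grasp_force: 0.0
```

Run:
```python
from cell import env
from h import *
o=env.get_obs();print(o["tool_pos"],o["force"],tooldelta(o,[.502,.2655,.345]))
```

```text
[ 0.59123311 -0.01546335  0.34823765] [-0.36265474  0.78323541 -0.22710323] [ -0.49 -29.48   0.25]
```

>>> servo_tool(
  plan=[
    {"xyz": [-1,-29.5,0],"twist": [0,0,0],"jaw": 0},
    {"xyz": [-1,-29.5,0],"twist": [0,0,0],"jaw": 0},
    {"xyz": [-1,-29.5,0],"twist": [0,0,0],"jaw": 0},
    {"xyz": [-1,-29.5,0],"twist": [0,0,0],"jaw": 0},
    {"xyz": [-1,-29.5,0],"twist": [0,0,0],"jaw": 0},
    {"xyz": [-1,-29.5,0],"twist": [0,0,0],"jaw": 0},
    {"xyz": [-1,-29.5,0],"twist": [0,0,0],"jaw": 0},
    {"xyz": [-1,-29.5,0],"twist": [0,0,0],"jaw": 0},
    {"xyz": [-1,-29.5,0],"twist": [0,0,0],"jaw": 0},
    {"xyz": [-1,-29.5,0],"twist": [0,0,0],"jaw": 0},
  ],
)

```text
time_s: 6.82
tool_pos: [0.4961, 0.2634, 0.3441]
tool_rot: [179.9, 0.1, 16.7]
force: [0.3, 0.1, 0.1]
grip_width: 0.0871
grasp_force: 0.0
```

```bash
python3 look.py w2
```

```text
[0.4961 0.2634 0.3441] [1.7994e+02 1.4000e-01 1.6700e+01] [0.27 0.12 0.09]
blue [256.9 183.2] 29.5079402923584 2588.5 [0.5072 0.2679 0.07  ] diam 0.0565 delta to grasp [ 1.22 -0.12 13.5 ]
```

View pics/w2.png

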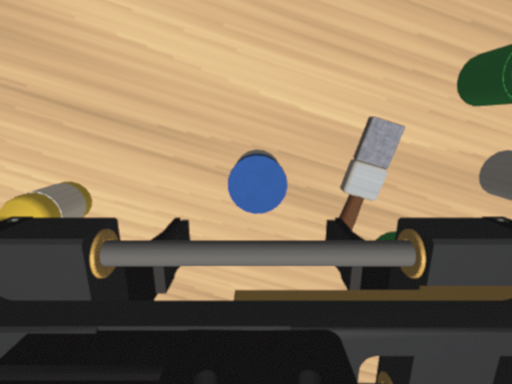

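The lid is at (257,183), with the bottle and the scraper well clear of the fingers. I centre, descend and grip.

>>> servo_tool(
  plan=[
    {"xyz": [1.1,-0.1,0],"twist": [0,0,0],"jaw": 0},
    {"xyz": [1.1,-0.1,3],"twist": [0,0,0],"jaw": 0},
    {"xyz": [1.1,-0.1,6],"twist": [0,0,0],"jaw": 0},
    {"xyz": [1.1,-0.1,9],"twist": [0,0,0],"jaw": 0},
    {"xyz": [1.1,-0.1,11.5],"twist": [0,0,0],"jaw": 0},
    {"xyz": [1.1,-0.1,13],"twist": [0,0,0],"jaw": 0},
    {"xyz": [1.1,-0.1,13.5],"twist": [0,0,0],"jaw": 0},
    {"xyz": [1.1,-0.1,13.5],"twist": [0,0,0],"jaw": 0},
    {"xyz": [1.1,-0.1,13.5],"twist": [0,0,0],"jaw": 0},
  ],
)

```text
time_s: 7.62
tool_pos: [0.5074, 0.2671, 0.2109]
tool_rot: [180.0, -0.0, 16.6]
force: [-1.0, -0.5, 0.7]
grip_width: 0.0873
grasp_force: 0.0
```

>>> servo_tool(
  plan=[
    {"xyz": [0,0,0],"twist": [0,0,0],"jaw": 1},
    {"xyz": [0,0,0],"twist": [0,0,0],"jaw": 1},
    {"xyz": [0,0,0],"twist": [0,0,0],"jaw": 1},
    {"xyz": [0,0,0],"twist": [0,0,0],"jaw": 1},
    {"xyz": [0,0,0],"twist": [0,0,0],"jaw": 1},
    {"xyz": [0,0,0],"twist": [0,0,0],"jaw": 1},
    {"xyz": [0,0,0],"twist": [0,0,0],"jaw": 1},
    {"xyz": [0,0,0],"twist": [0,0,0],"jaw": 1},
  ],
  newtons=45,
)

```text
time_s: 8.28
tool_pos: [0.507, 0.2675, 0.2109]
tool_rot: [179.9, -0.0, 16.6]
force: [-0.2, -3.4, 4.6]
grip_width: 0.0564
grasp_force: 45.0
```

>>> servo_tool(
  plan=[
    {"xyz": [0,0,-1],"twist": [0,0,0],"jaw": 1},
    {"xyz": [0,0,-3],"twist": [0,0,0],"jaw": 1},
    {"xyz": [0,0,-4],"twist": [0,0,0],"jaw": 1},
    {"xyz": [0,0,-4],"twist": [0,0,0],"jaw": 1},
    {"xyz": [0,0,-4],"twist": [0,0,0],"jaw": 1},
    {"xyz": [0,0,-4],"twist": [0,0,0],"jaw": 1},
    {"xyz": [0,0,-4],"twist": [0,0,0],"jaw": 1},
    {"xyz": [0,0,-4],"twist": [0,0,0],"jaw": 1},
  ],
)

```text
time_s: 8.95
tool_pos: [0.5062, 0.2678, 0.2494]
tool_rot: [180.0, 0.1, 16.7]
force: [-0.3, -0.5, -6.2]
grip_width: 0.0567
grasp_force: 45.0
```

>>> servo_tool(
  plan=[
    {"xyz": [0,0,0],"twist": [0,0,0],"jaw": 1},
    {"xyz": [0,0,0],"twist": [0,0,0],"jaw": 1},
  ],
)

```text
time_s: 9.12
tool_pos: [0.5064, 0.268, 0.2501]
tool_rot: [180.0, 0.0, 16.7]
force: [-0.2, -0.2, -6.4]
grip_width: 0.0568
grasp_force: 45.0
```

−6.4 N: this is the full tin. I lift it and carry it over the pan.

>>> servo_tool(
  plan=[
    {"xyz": [0,0,-3],"twist": [0,0,0],"jaw": 1},
    {"xyz": [0,0,-6],"twist": [0,0,0],"jaw": 1},
    {"xyz": [-0.3,2,-9],"twist": [0,0,0],"jaw": 1},
    {"xyz": [-0.7,5,-10],"twist": [0,0,0],"jaw": 1},
    {"xyz": [-1.1,8.5,-10],"twist": [0,0,0],"jaw": 1},
    {"xyz": [-1.6,12,-10],"twist": [0,0,0],"jaw": 1},
    {"xyz": [-2,15.5,-10],"twist": [0,0,0],"jaw": 1},
    {"xyz": [-2.5,19,-10],"twist": [0,0,0],"jaw": 1},
    {"xyz": [-2.9,22.5,-10],"twist": [0,0,0],"jaw": 1},
    {"xyz": [-3.4,26,-10],"twist": [0,0,0],"jaw": 1},
  ],
)

```text
time_s: 9.95
tool_pos: [0.5484, 0.0078, 0.3506]
tool_rot: [180.0, -0.0, 16.7]
force: [0.7, -0.6, -5.6]
grip_width: 0.0567
grasp_force: 45.0
```

>>> servo_tool(
  plan=[
    {"xyz": [-0.4,3.5,0],"twist": [0,0,0],"jaw": 1},
    {"xyz": [-0.9,7,0],"twist": [0,0,0],"jaw": 1},
    {"xyz": [-1.3,10.5,0],"twist": [0,0,0],"jaw": 1},
    {"xyz": [-1.8,14,0],"twist": [0,0,0],"jaw": 1},
    {"xyz": [-2.3,17.5,0],"twist": [0,0,0],"jaw": 1},
    {"xyz": [-2.7,21,0],"twist": [0,0,0],"jaw": 1},
    {"xyz": [-3.1,24,0],"twist": [0,0,0],"jaw": 1},
    {"xyz": [-3.4,26,0],"twist": [0,0,0],"jaw": 1},
    {"xyz": [-3.4,26,0],"twist": [0,0,0],"jaw": 1},
    {"xyz": [-3.4,26,0],"twist": [0,0,0],"jaw": 1},
  ],
)

```text
time_s: 10.78
tool_pos: [0.59, -0.2518, 0.3495]
tool_rot: [-179.9, 0.1, 16.5]
force: [0.8, 0.6, -6.8]
grip_width: 0.0568
grasp_force: 45.0
```

Run:
```python
from cell import env
from h import *
o=env.get_obs();print(o["tool_pos"],o["force"],o["grip_width"],tooldelta(o,[.594,-.270,.278]))
c=env.read_camera("scene")
cv2.imwrite("pics/s2.png",cv2.resize(c["img"][100:370,80:380,::-1],None,fx=2,fy=2))
```

```text
[ 0.59003374 -0.25175609  0.34952799] [ 0.8342616   0.62459455 -6.78062261] 0.05676249125255831 [-0.13  1.87  7.15]
```

View pics/s2.png

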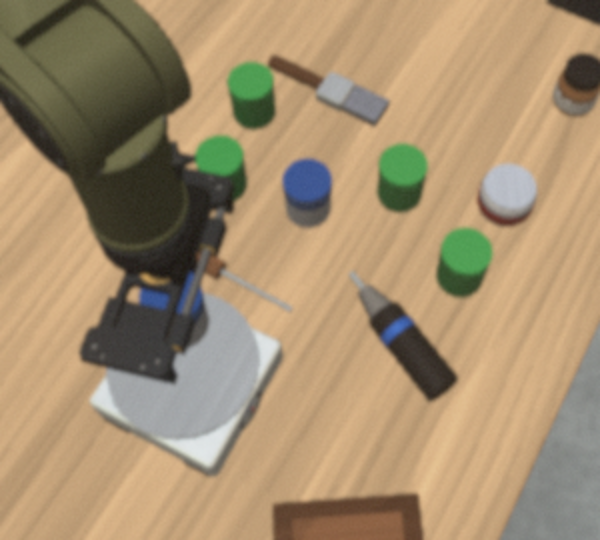

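The view shows the tin hanging upright over the pan, with the light tin standing at (307,190) in the crop. I centre and lower it.

>>> servo_tool(
  plan=[
    {"xyz": [-0.1,1.9,0.5],"twist": [0,0,0],"jaw": 1},
    {"xyz": [-0.1,1.9,1.5],"twist": [0,0,0],"jaw": 1},
    {"xyz": [-0.1,1.9,2.8],"twist": [0,0,0],"jaw": 1},
    {"xyz": [-0.1,1.9,3.8],"twist": [0,0,0],"jaw": 1},
    {"xyz": [-0.1,1.9,4.4],"twist": [0,0,0],"jaw": 1},
    {"xyz": [-0.1,1.9,4.8],"twist": [0,0,0],"jaw": 1},
    {"xyz": [-0.1,1.9,5.1],"twist": [0,0,0],"jaw": 1},
    {"xyz": [-0.1,1.9,5.3],"twist": [0,0,0],"jaw": 1},
    {"xyz": [-0.1,1.9,5.3],"twist": [0,0,0],"jaw": 1},
    {"xyz": [-0.1,1.9,5.3],"twist": [0,0,0],"jaw": 1},
  ],
)

```text
time_s: 11.67
tool_pos: [0.5952, -0.268, 0.298]
tool_rot: [180.0, -0.0, 16.7]
force: [-0.6, 0.5, -6.2]
grip_width: 0.0562
grasp_force: 45.0
```

>>> servo_tool(
  plan=[
    {"xyz": [0,0,0.2],"twist": [0,0,0],"jaw": 1},
    {"xyz": [0,0,0.4],"twist": [0,0,0],"jaw": 1},
    {"xyz": [0,0,0.6],"twist": [0,0,0],"jaw": 1},
    {"xyz": [0,0,0.8],"twist": [0,0,0],"jaw": 1},
    {"xyz": [0,0,1.0],"twist": [0,0,0],"jaw": 1},
    {"xyz": [0,0,1.0],"twist": [0,0,0],"jaw": 1},
    {"xyz": [0,0,1.0],"twist": [0,0,0],"jaw": 1},
    {"xyz": [0,0,1.0],"twist": [0,0,0],"jaw": 1},
  ],
)

```text
time_s: 12.33
tool_pos: [0.5953, -0.2682, 0.2881]
tool_rot: [179.9, -0.1, 16.7]
force: [1.0, -1.0, -1.8]
grip_width: 0.0562
grasp_force: 45.0
```

>>> servo_tool(
  plan=[
    {"xyz": [0,0,0.1],"twist": [0,0,0],"jaw": 1},
    {"xyz": [0,0,0.3],"twist": [0,0,0],"jaw": 1},
    {"xyz": [0,0,0.3],"twist": [0,0,0],"jaw": 1},
    {"xyz": [0,0,0.3],"twist": [0,0,0],"jaw": 1},
  ],
)

```text
time_s: 12.67
tool_pos: [0.5953, -0.2682, 0.2848]
tool_rot: [179.9, -0.1, 16.7]
force: [2.4, -0.6, -1.0]
grip_width: 0.0562
grasp_force: 45.0
```

>>> servo_tool(
  plan=[
    {"xyz": [0,0,0],"twist": [0,0,0],"jaw": 0},
    {"xyz": [0,0,0],"twist": [0,0,0],"jaw": 0},
    {"xyz": [0,0,0],"twist": [0,0,0],"jaw": 0},
    {"xyz": [0,0,0],"twist": [0,0,0],"jaw": 0},
    {"xyz": [0,0,0],"twist": [0,0,0],"jaw": 0},
    {"xyz": [0,0,0],"twist": [0,0,0],"jaw": 0},
    {"xyz": [0,0,0],"twist": [0,0,0],"jaw": 0},
  ],
)

```text
time_s: 13.25
tool_pos: [0.5949, -0.268, 0.2845]
tool_rot: [-180.0, 0.0, 16.7]
force: [0.0, -0.0, 0.3]
grip_width: 0.0864
grasp_force: 0.0
```

>>> servo_tool(
  plan=[
    {"xyz": [0,0,-2],"twist": [0,0,0],"jaw": 0},
    {"xyz": [0,0,-5],"twist": [0,0,0],"jaw": 0},
    {"xyz": [0,0,-8],"twist": [0,0,0],"jaw": 0},
    {"xyz": [0,0,-11],"twist": [0,0,0],"jaw": 0},
    {"xyz": [-4,0,-14],"twist": [0,0,0],"jaw": 0},
    {"xyz": [-8,0,-14],"twist": [0,0,0],"jaw": 0},
    {"xyz": [-8,0,-14],"twist": [0,0,0],"jaw": 0},
    {"xyz": [-8,0,-14],"twist": [0,0,0],"jaw": 0},
  ],
)

```text
time_s: 13.92
tool_pos: [0.516, -0.293, 0.4257]
tool_rot: [179.8, 0.1, 16.4]
force: [-0.2, -0.1, -0.2]
grip_width: 0.0871
grasp_force: 0.0
```

```bash
python3 look.py w3
python3 - <<'E'
from cell import env
import cv2,numpy as np
c=env.read_camera("scene");d=cv2.resize(c["img"][100:370,80:330,::-1],(500,540))
w=cv2.resize(cv2.imread("pics/w3.png"),(300,225));w=cv2.copyMakeBorder(w,0,315,0,0,cv2.BORDER_CONSTANT)
cv2.imwrite("pics/f.png",np.hstack([d,w]))
E
```

```text
[ 0.516  -0.293   0.4257] [1.7984e+02 6.0000e-02 1.6370e+01] [-0.21 -0.15 -0.25]
blue [255.5 106.7] 31.992759704589844 2987.5 [ 0.5984 -0.2666  0.07  ] diam 0.0754 delta to grasp [ 8.67 -0.28 21.66]
blue [44.5 49.5] 34.90711975097656 2651.5 [ 0.5904 -0.0228  0.07  ] diam 0.0781 delta to grasp [ 14.77 -23.88  21.59]
```

View pics/f.png

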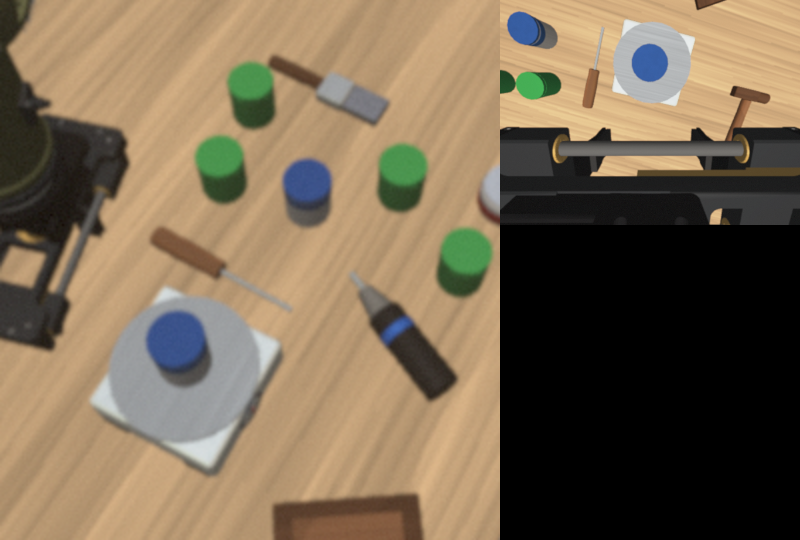

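The full tin stands upright near the pan's centre at (182,365), the light one stands on the bench at (307,190), and the arm is clear. I hand in.

```bash
python3 -c "
from cell import env
print(env.sign_off())"
```

```text
the job is handed in; nothing more can be done
None
```

The full tin (about 6.4 N on the wrist) is standing upright near the middle of the scale pan, the light one is upright on the bench, and the job was handed in at about 14 s; the hand-in gave no verdict.

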